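# Find the full tin by its heft

### The job

One of the three identical closed tins on the packing bench is full and the other two are part-used: heft them to find the heaviest, and stand the two lighter ones upright in the low plywood tray, setting them down gently. Then pick up the heaviest and finish while still holding it up, upright and still, about 15 cm clear of the bench and touching nothing else. Keep the tins upright throughout and leave the cartons, tape roll and wrench where they are.

Things in the scene. Friction and masses are not known exactly. Their poses are not given: they have to be found in the camera images.
- tin_a_center (a point): centre (half-way up) of one of three outwardly identical closed round steel tins of fasteners, 56 mm in diameter, 80 mm high, so this point is 40 mm above its underside; z is the tin's axis. Loose, starts upright on the bench. Its weight is not visible: two of the tins are part-used and weigh 0.24 to 0.37 kg, one is full and weighs 0.59 to 0.69 kg; which one it is changes from start to start and must be felt by lifting. The contents are packed close and hardly shift
- tin_b_center (a point): centre (half-way up) of one of three outwardly identical closed round steel tins of fasteners, 56 mm in diameter, 80 mm high, so this point is 40 mm above its underside; z is the tin's axis. Loose, starts upright on the bench. Its weight is not visible: two of the tins are part-used and weigh 0.24 to 0.37 kg, one is full and weighs 0.59 to 0.69 kg; which one it is changes from start to start and must be felt by lifting. The contents are packed close and hardly shift
- tin_c_center (a point): centre (half-way up) of one of three outwardly identical closed round steel tins of fasteners, 56 mm in diameter, 80 mm high, so this point is 40 mm above its underside; z is the tin's axis. Loose, starts upright on the bench. Its weight is not visible: two of the tins are part-used and weigh 0.24 to 0.37 kg, one is full and weighs 0.59 to 0.69 kg; which one it is changes from start to start and must be felt by lifting. The contents are packed close and hardly shift
- tin_a: the whole tin of tin_a_center, origin at the centre of its underside
- tin_b: the whole tin of tin_b_center, origin at the centre of its underside
- tin_c: the whole tin of tin_c_center, origin at the centre of its underside
- tray: low open plywood tray fixed to the bench; outside 264 mm (its x) by 154 mm (its y), 40 mm high, inside 248 by 138 mm, walls 8 mm, inner floor 8 mm above the bench; origin at the centre of its underside; it holds two tins side by side, for instance centred 55 mm either side of its middle along its x
- carton: taped cardboard carton, 120 x 160 x 90 mm high, origin at the centre of its underside; loose bystander standing or lying on the bench, to be left alone
- blue_pack: flat blue carton, 90 x 140 x 50 mm high, origin at the centre of its underside; loose bystander standing or lying on the bench, to be left alone
- tape_roll: roll of packing tape lying flat, 90 mm across, 24 mm high, origin at the centre of its underside; loose bystander standing or lying on the bench, to be left alone
- wrench: steel wrench, 170 mm long, lying flat along its x, origin under its middle; loose bystander standing or lying on the bench, to be left alone
Things that resemble listed ones, but are neither listed nor needed, are in the scene too. What is shaped like the tin_c but purple is not meant. Leave any purple look-alike of the tin_b alone.

How it is judged (in metres and radians):
At the end, for the whole second after the job is handed in: Two tins, both light (under 4.6 N on the tray), stand released, upright (8 degrees) and at rest on the tray's floor; the third, the heaviest, is held still in the fingers, upright within 20 degrees, its centre at least 140 mm above the bench (100 mm clear), touching nothing else ((((height (world z) of tin_a_center above 0.14 m and angle between tin_a_center's own z axis and vertical below 0.35 rad and linear speed of tin_a below 0.05 m/s and contact force between tin_a and the fingers above 1 N and contact force between tin_a and tray below 0.1 N and contact force between tin_a and carton below 0.1 N and contact force between tin_a and blue_pack below 0.1 N and contact force between tin_a and tape_roll below 0.1 N and contact force between tin_a and wrench below 0.1 N and contact force between tin_a and tin_b below 0.1 N and contact force between tin_a and tin_c below 0.1 N) and (x of tin_b_center in the frame of tray between -0.105 and 0.105 m and y of tin_b_center in the frame of tray between -0.05 and 0.05 m and height (world z) of tin_b_center between 0.04 and 0.056 m and angle between tin_b_center's own z axis and vertical below 0.15 rad and linear speed of tin_b below 0.03 m/s and contact force between tin_b and the fingers below 0.1 N and contact force between tin_b and tray between 0.8 and 4.6 N) and (x of tin_c_center in the frame of tray between -0.105 and 0.105 m and y of tin_c_center in the frame of tray between -0.05 and 0.05 m and height (world z) of tin_c_center between 0.04 and 0.056 m and angle between tin_c_center's own z axis and vertical below 0.15 rad and linear speed of tin_c below 0.03 m/s and contact force between tin_c and the fingers below 0.1 N and contact force between tin_c and tray between 0.8 and 4.6 N)) or ((height (world z) of tin_b_center above 0.14 m and angle between tin_b_center's own z axis and vertical below 0.35 rad and linear speed of tin_b below 0.05 m/s and contact force between tin_b and the fingers above 1 N and contact force between tin_b and tray below 0.1 N and contact force between tin_b and carton below 0.1 N and contact force between tin_b and blue_pack below 0.1 N and contact force between tin_b and tape_roll below 0.1 N and contact force between tin_b and wrench below 0.1 N and contact force between tin_b and tin_a below 0.1 N and contact force between tin_b and tin_c below 0.1 N) and (x of tin_a_center in the frame of tray between -0.105 and 0.105 m and y of tin_a_center in the frame of tray between -0.05 and 0.05 m and height (world z) of tin_a_center between 0.04 and 0.056 m and angle between tin_a_center's own z axis and vertical below 0.15 rad and linear speed of tin_a below 0.03 m/s and contact force between tin_a and the fingers below 0.1 N and contact force between tin_a and tray between 0.8 and 4.6 N) and (x of tin_c_center in the frame of tray between -0.105 and 0.105 m and y of tin_c_center in the frame of tray between -0.05 and 0.05 m and height (world z) of tin_c_center between 0.04 and 0.056 m and angle between tin_c_center's own z axis and vertical below 0.15 rad and linear speed of tin_c below 0.03 m/s and contact force between tin_c and the fingers below 0.1 N and contact force between tin_c and tray between 0.8 and 4.6 N)) or ((height (world z) of tin_c_center above 0.14 m and angle between tin_c_center's own z axis and vertical below 0.35 rad and linear speed of tin_c below 0.05 m/s and contact force between tin_c and the fingers above 1 N and contact force between tin_c and tray below 0.1 N and contact force between tin_c and carton below 0.1 N and contact force between tin_c and blue_pack below 0.1 N and contact force between tin_c and tape_roll below 0.1 N and contact force between tin_c and wrench below 0.1 N and contact force between tin_c and tin_a below 0.1 N and contact force between tin_c and tin_b below 0.1 N) and (x of tin_a_center in the frame of tray between -0.105 and 0.105 m and y of tin_a_center in the frame of tray between -0.05 and 0.05 m and height (world z) of tin_a_center between 0.04 and 0.056 m and angle between tin_a_center's own z axis and vertical below 0.15 rad and linear speed of tin_a below 0.03 m/s and contact force between tin_a and the fingers below 0.1 N and contact force between tin_a and tray between 0.8 and 4.6 N) and (x of tin_b_center in the frame of tray between -0.105 and 0.105 m and y of tin_b_center in the frame of tray between -0.05 and 0.05 m and height (world z) of tin_b_center between 0.04 and 0.056 m and angle between tin_b_center's own z axis and vertical below 0.15 rad and linear speed of tin_b below 0.03 m/s and contact force between tin_b and the fingers below 0.1 N and contact force between tin_b and tray between 0.8 and 4.6 N)))); the arm keeps its last pose, push and grip.
It fails at once if a carton, the blue pack, the tape roll or the wrench is moved by more than 25 mm (distance of any of carton, blue_pack, tape_roll, wrench from where it was at the start of the episode above 0.025 m).
It fails at once if a tin is tipped over (more than 40 degrees) (angle between any of tin_a_center, tin_b_center, tin_c_center's own z axis and vertical above 0.7 rad).
It fails at once if a tin is dropped or thrown (moves faster than 0.7 m/s while the fingers do not touch it) ((linear speed of tin_a above 0.7 m/s and contact force between tin_a and the fingers below 0.05 N) or (linear speed of tin_b above 0.7 m/s and contact force between tin_b and the fingers below 0.05 N) or (linear speed of tin_c above 0.7 m/s and contact force between tin_c and the fingers below 0.05 N)).
It also fails if it takes over 72 s, if anything falls off the work surface, if the arm or the gripper's body presses on something with over 40 N, if the wrist force passes 120 N, or if a joint passes its speed limit or range.

### The arm

A 6-joint arm with a two-finger parallel gripper is mounted at the origin on the work surface. World frame = base frame: x ahead of the robot, y to its left, z up, the work surface at z = 0. Lengths are in mm, angles in rad, forces in N, time in s.
With the tool pointing down it reaches from about 375 to 925 mm from the base axis. Payload 5.7 kg.
Tool frame: the origin (TCP) lies midway between the tips of the shut fingers; the grasp point (between the pads) lies 19 mm behind it (grip_depth is the distance from the TCP to the grasp point, in mm); z points along the fingers, y is the line along which they close (so a half turn about z gives the same grasp; the last joint's range is limited). The gripper opens to 85 mm and grips with 20 to 120 N. Pads are 22 mm wide; open, the fingers measure 114 mm over their backs; the gripper's body (76 mm by 85 mm) begins 54 mm behind the grasp point. The pads swing forward as they close: fully open they stand 13 mm farther back than shut.
Start: joints at [-0.115, 0.359, 1.51, -0, 1.272, -0.115], TCP at [599.969, -0.004, 231.267] pointing down, gripper open.
Joint ranges: [-2.97, 2.97], [-1.01, 2.36], [0.21, 2.38], [-0.96, 4.11], [0.2, 2.71], [-2.98, 2.98]. Speed limits (rad/s): [2.39, 2.39, 3.14, 3.14, 3.14, 3.14].

### API

Orientations are given as a unit quaternion [w, x, y, z].
In Python, from rig import state, capture, camera_params, finish_job, find_in, silhouettes, grip_depth gives the robot as it stands.
- The arm moves only by the shell command python3 -m crank 'ROWS' [OPENING] [FORCE]. ROWS is JSON, a list of rows, each an object with "delta_pos": the shift along the tool's x, y, z in units of 25 mm (1.0 is 25 mm), a list of three; "roll": the turn about the tool's z in units of 5 degrees (1.0 is 5 degrees). A call has 1 to 12 rows; each row shifts and turns the commanded pose from where the row before left it, along the tool's axes as they then stand; what a row does not reach is not made up. A row lasts 1/12 s, in which the tool goes at most 41.7 mm and 7.16 degrees, less where a joint would pass 70% of its speed; a pose out of reach is approached as far as the arm can. A call is refused whole if a number of a shift passes 1 or a number of a turn 1, either way. A call with a gripper value outside its range is refused whole. OPENING is the opening, from -1 (shut) to 1 (fully open), so that 0 is half open, set as the call begins (- or left out, the last holds). The fingers move at their own pace and stop on an object; FORCE is the grip in N (left out, the last holds). Time passes only in rows, so rows that do not move let the fingers close. It gives the time, the measured TCP pose, the force, the opening and the grip force at its end, in the units of the state.
- state(): the state, without advancing time (a new reading comes with each control period).
- capture(name): name is "scene" or "side" or "wrist"; returns the picture (400x640x3 uint8, red, green, blue); there is no depth.
- camera_params(name): a dict with "vfov" (degrees; the focal length in pixels is half the picture's height over the tangent of half this angle, whatever the lens; pixels are square), "cx", "cy" (the principal point, pixels), "distortion" ([k1, k2, p1, p2, k3] as OpenCV has them; the pictures are not rectified), "R" (3x3) and "t" (3): a world point X has camera coordinates R X + t. Camera axes: x right, y down, z forward; pixel columns grow to the right and rows downward; lengths in mm; the calibration is good to about 2 mm. A picture is of the moment at which its call begins: read the wrist's pose just before it. camera_params takes no time and is no camera call; for the wrist camera it gives the pose at the moment of the call.
- finish_job(): hands the job in; it is judged then, once.
Trained networks look in the newest picture that a camera, given by its name, has taken for a name from the list of things; names that differ only in an ending like _2 or _b are one class to them, and where a whole thing is asked for, a point or a joint stands for the part that bears it (a point fixed in the world has none). Each returns a list of dicts, best first, with "score" (0 to 1); they miss things now and then, are a little off and sometimes report something else, mostly with a low value. They report only what shows in the picture. A call takes as long as a camera call. They do not tell look-alikes from the thing itself.
- find_in(camera, query): "extent" ([left, top, right, bottom] in pixels, round what is visible of it).
- silhouettes(camera, query): "region" (400x640 bool, what is visible of it) and "extent" ([left, top, right, bottom] in pixels, round what is visible of it).
The state is a dict: "time": time; "qpos": joint angles; "joint_velocities": joint speeds; "effort": joint torques, N m; "tool_pos": TCP position; "tool_rot": TCP orientation; "wrist_force": force on the tool from outside, world axes, zero at the start; "torque": the same for the moment, N m; "opening": finger opening in mm; "gripper_force": force on a finger pad.
Only numpy, scipy, OpenCV 4.12 (cv2) and the standard library are available. Lean on these libraries where they do the work, as an engineer would, in place of code of your own. Each camera call takes 0.05 s, during which the arm holds its last target. There are 200 camera calls.

## Working session

There is one attempt and no reset: what is moved stays moved. The work goes in short steps, Python scripts to look and compute and a shell command to move; the robot and the scene stay as the last step left them, time stands still between calls to the robot, and variables do not carry over. Pictures are saved under pics/ and viewed, at most 10 in all, crops included, and the job is handed in when it is done.

```bash
ls; mkdir -p pics
cat > h.py <<'E'
import numpy as np,cv2
from rig import *
def K(c):
    p=camera_params(c);f=200/np.tan(np.radians(p["vfov"])/2)
    return np.array([[f,0,p["cx"]],[0,f,p["cy"]],[0,0,1.]]),np.array(p["distortion"]),np.array(p["R"]),np.array(p["t"])
def ray(c,uv,z,cam=None):
    k,d,R,t=cam or K(c)
    n=cv2.undistortPoints(np.array(uv,float).reshape(-1,1,2),k,d).reshape(-1,2)
    r=np.c_[n,np.ones(len(n))]@R; o=-R.T@t
    return o+r*((z-o[2])/r[:,2])[:,None]
def proj(c,X,cam=None):
    k,d,R,t=cam or K(c)
    return cv2.projectPoints(np.array(X,float).reshape(-1,3),cv2.Rodrigues(R)[0],t,k,d)[0].reshape(-1,2)
def save(c,n):
    im=capture(c);cv2.imwrite(f"pics/{n}.png",im[:,:,::-1]);return im
E
python3 - <<'E'
from h import *
print(state()); print(grip_depth)
a=save("scene","s0");
for q in ["tin_a","tray","carton","blue_pack","tape_roll","wrench"]:
    for r in find_in("scene",q): print("scene",q,r["score"],np.round(r["extent"]),np.round(ray("scene",[(r["extent"][0]+r["extent"][2])/2,(r["extent"][1]+r["extent"][3])/2],40)))
b=save("side","d0")
for q in ["tin_a","tray"]:
    for r in find_in("side",q): print("side",q,r["score"],np.round(r["extent"]),np.round(ray("side",[(r["extent"][0]+r["extent"][2])/2,(r["extent"][1]+r["extent"][3])/2],40)))
E
```

```text
pics
{'time': 0.0, 'qpos': array([-1.15107817e-01,  3.59529003e-01,  1.51147127e+00,  5.60580348e-06,
        1.27250045e+00, -1.15079537e-01]), 'joint_velocities': array([ 8.42712392e-05,  6.09121867e-04, -5.36854738e-04, -1.44408022e-03,
        1.14642977e-03,  7.27129802e-04]), 'effort': array([ 1.96551155e-03, -5.27614331e+01, -2.78626120e+01, -6.37880498e-05,
        1.32890840e-02, -2.81424428e-05]), 'tool_pos': array([5.99296833e+02, 7.09524630e-02, 2.30424527e+02]), 'tool_rot': array([-7.49274916e-04,  7.07117042e-01,  7.07095876e-01, -5.90569767e-04]), 'wrist_force': array([ 0.1316185 , -0.47374173,  0.3529892 ]), 'torque': array([ 0.06200742, -0.03629555, -0.02711856]), 'gripper_force': 0.0, 'opening': 84.8501942726237}
18.700000000000003
scene tin_a 0.91 [208. 244. 242. 296.] [[ 592. -294.   40.]]
scene tin_a 0.89 [263. 153. 286. 194.] [[456. -48.  40.]]
scene tin_a 0.87 [301. 199. 328. 244.] [[630. -94.  40.]]
scene tin_a 0.84 [147. 279. 192. 329.] [[ 580. -403.   40.]]
scene tin_a 0.67 [230. 199. 263. 250.] [[ 533. -195.   40.]]
scene tin_a 0.56 [332. 164. 356. 208.] [[605.  28.  40.]]
scene tray 0.79 [316. 104. 432. 174.] [[545. 219.  40.]]
scene carton 0.69 [232. 258. 354. 385.] [[ 758. -280.   40.]]
scene carton 0.22 [406. 163. 475. 227.] [[780. 152.  40.]]
scene blue_pack 0.75 [406. 160. 477. 224.] [[777. 160.  40.]]
scene blue_pack 0.58 [365. 228. 445. 285.] [[818. -44.  40.]]
scene tape_roll 0.96 [186. 183. 228. 217.] [[ 413. -208.   40.]]
scene wrench 0.86 [364. 232. 445. 282.] [[818. -45.  40.]]
side tin_a 0.88 [315. 262. 344. 305.] [[ 591. -295.   40.]]
side tin_a 0.86 [247. 187. 270. 224.] [[458. -45.  40.]]
side tin_a 0.69 [314. 192. 341. 228.] [[628. -91.  40.]]
side tin_a 0.67 [284. 230. 311. 274.] [[ 535. -202.   40.]]
side tin_a 0.6 [318. 312. 348. 350.] [[ 577. -400.   40.]]
side tin_a 0.57 [299. 162. 318. 196.] [[597.  21.  40.]]
side tray 0.6 [222. 107. 317. 160.] [[516. 228.  40.]]
```

View pics/s0.png

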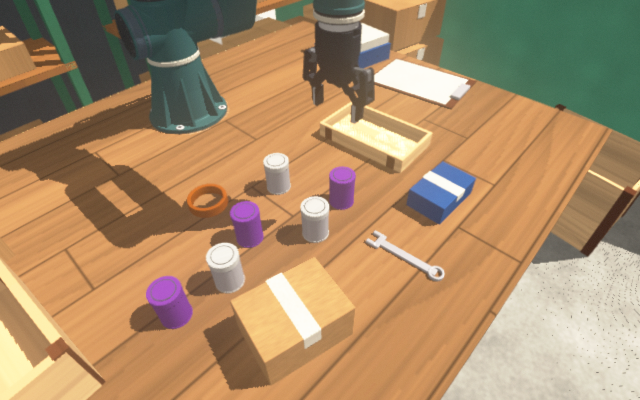

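View pics/d0.png

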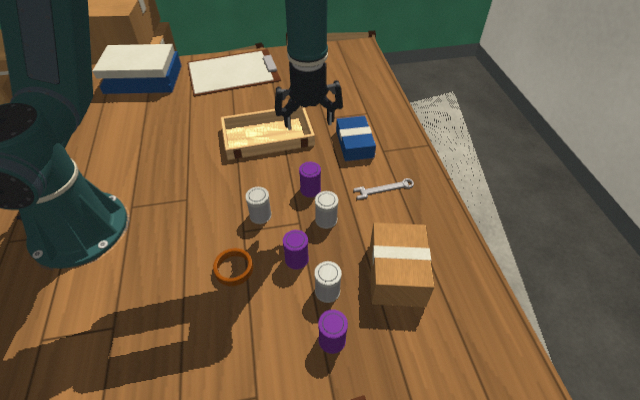

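The scene picture shows the three grey tins at px (277,174), (315,220) and (226,268). The purple look-alikes are at (342,188), (247,225) and (170,303), and the tray is at (375,137). The side picture agrees. Next I'll fit the poses.

```bash
cat > fit.py <<'E'
from h import *
from scipy.optimize import least_squares,minimize
C={c:K(c) for c in("scene","side")}
def cyl(x,y):
    a=np.linspace(0,2*np.pi,40);return np.vstack([np.c_[x+28*np.cos(a),y+28*np.sin(a),0*a+z] for z in(0,80)])
def tins():
    D={}
    for c in C:
        im=capture(c);D[c]=[]
        for r in find_in(c,"tin_a"):
            e=r["extent"];D[c].append((np.array(e),ray(c,[(e[0]+e[2])/2,(e[1]+e[3])/2],40)[0,:2]))
    for e,p in D["scene"]:
        m=[(e2,p2) for e2,p2 in D["side"] if np.hypot(*(p-p2))<25]
        if not m: print("unmatched",p);continue
        def res(v,):
            o=[]
            for c,b in(("scene",e),("side",m[0][0])):
                q=proj(c,cyl(*v),C[c]);o+=list(np.r_[q.min(0),q.max(0)]-b)
            return o
        s=least_squares(res,p,loss="soft_l1");print(np.round(s.x,1),"rms",np.round(np.sqrt(np.mean(np.array(res(s.x))**2)),1))
def box(name,dx,dy,h,x0):
    M={}
    for c in C:
        capture(c);r=silhouettes(c,name)
        if r: M[c]=r[0]["region"]
    def cost(v):
        cs,sn=np.cos(v[2]),np.sin(v[2]);o=0
        P=[[v[0]+cs*a-sn*b,v[1]+sn*a+cs*b,z] for a in(-dx/2,dx/2) for b in(-dy/2,dy/2) for z in(0,h)]
        for c in M:
            m=np.zeros((400,640),np.uint8);cv2.fillConvexPoly(m,cv2.convexHull(np.round(proj(c,P,C[c])*16).astype(np.int32)),1,shift=4)
            m=m>0;o+=1-(m&M[c]).sum()/(m|M[c]).sum()
        return o/len(M)
    best=min((minimize(cost,[*x0,a],method="Nelder-Mead",options=dict(initial_simplex=[[*x0,a],[x0[0]+20,x0[1],a],[x0[0],x0[1]+20,a],[*x0,a+.3]])) for a in np.arange(0,np.pi,np.pi/6)),key=lambda r:r.fun)
    print(name,list(M),np.round(best.x,2),"1-iou",round(best.fun,3))
E
python3 -c "
from fit import *
tins()
box('tray',264,154,40,(530,223)); box('carton',120,160,90,(758,-280)); box('blue_pack',90,140,50,(778,155))"
```

```text
[459.4 -47.6] rms 1.0
[627.8 -93.9] rms 2.3
[ 593.3 -289.1] rms 2.3
[ 537.5 -199.2] rms 1.1
[ 578.4 -401.3] rms 1.8
[601.7  24.2] rms 1.1
tray ['scene', 'side'] [510.52 267.33   3.18] 1-iou 0.103
carton ['scene', 'side'] [ 754.64 -276.23    2.9 ] 1-iou 0.025
blue_pack ['scene', 'side'] [ 7.6720e+02  1.8135e+02 -2.0000e-02] 1-iou 0.063
```

```bash
python3 -m crank '[{"delta_pos":[-0.24,-0.7,0.5]},{"delta_pos":[-0.24,-0.7,0.5]},{"delta_pos":[-0.24,-0.7,0.5]},{"delta_pos":[-0.24,-0.7,0.5]},{"delta_pos":[-0.24,-0.7,0.5]},{"delta_pos":[-0.24,-0.7,0.5]},{"delta_pos":[-0.24,-0.7,0.5]},{"delta_pos":[-0.24,-0.7,0.5]},{"delta_pos":[0,0,0]},{"delta_pos":[0,0,0]},{"delta_pos":[0,0,0]}]' 1 30
python3 -c "
from h import *
save('wrist','w0')
for q in ['tin_a']:
    for r in find_in('wrist',q):
        e=r['extent']; print(r['score'],np.round(e),ray('wrist',[(e[0]+e[2])/2,(e[1]+e[3])/2],80))
print(camera_params('wrist')['R'])
from fit import *
box('tray',264,154,40,(510,267))"
```

```text
0.89 [146. 173. 229. 251.] [[473.86747508 -31.9762938   80.        ]]
0.85 [236. 291. 296. 367.] [[ 539.09820921 -165.2963329    80.        ]]
0.8 [293. 344. 335. 380.] [[ 589.26857937 -210.99823568   80.        ]]
0.6 [321. 211. 376. 290.] [[624.1327569  -71.58100581  80.        ]]
0.55 [293. 111. 358. 185.] [[601.80729192  27.78054414  80.        ]]
[[ 9.99998428e-01  2.04352414e-04  1.76142531e-03]
 [-3.82088279e-04 -9.45171548e-01  3.26574031e-01]
 [ 1.73158528e-03 -3.26574191e-01 -9.45169984e-01]]
tray ['scene', 'side'] [510.62 267.69   3.19] 1-iou 0.1schema error: expected keys delta_pos, roll
```

View pics/w0.png

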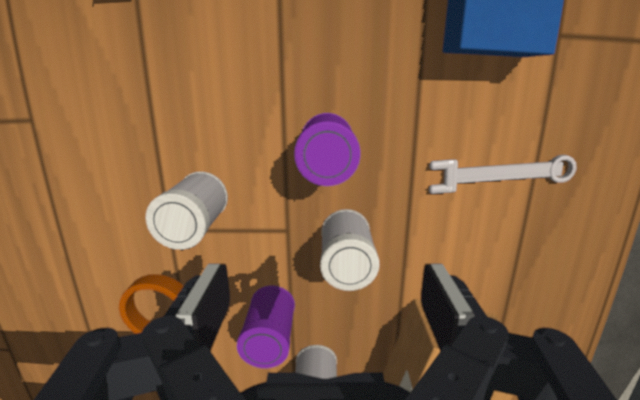

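The wrist view from the start pose shows the grey tin tops at px (175,222) and (350,266), which matches the fitted positions. The move was refused because every row needs a roll key.

```bash
python3 -c "
from h import *
print(ray('wrist',[[175,222],[350,266]],80))"
python3 -m crank '[{"delta_pos":[-0.24,-0.7,0.5],"roll":0},{"delta_pos":[-0.24,-0.7,0.5],"roll":0},{"delta_pos":[-0.24,-0.7,0.5],"roll":0},{"delta_pos":[-0.24,-0.7,0.5],"roll":0},{"delta_pos":[-0.24,-0.7,0.5],"roll":0},{"delta_pos":[-0.24,-0.7,0.5],"roll":0},{"delta_pos":[-0.24,-0.7,0.5],"roll":0},{"delta_pos":[-0.24,-0.7,0.5],"roll":0},{"delta_pos":[0,0,0],"roll":0},{"delta_pos":[0,0,0],"roll":0},{"delta_pos":[0,0,0],"roll":0}]' 1 30
```

```text
[[460.0538021  -41.93739096  80.        ]
 [625.81933907 -88.50895592  80.        ]]
time: 2.52
tool_pos: [461.7, -48.2, 132.0]
tool_rot: [0.001, 0.707, 0.707, 0.001]
wrist_force: [0.2, -0.4, 0.3]
opening: 85.4
gripper_force: 0.0
```

```bash
python3 -m crank '[{"delta_pos":[0.12,-0.06,0.5],"roll":0},{"delta_pos":[0,0,0.6],"roll":0},{"delta_pos":[0,0,0.6],"roll":0},{"delta_pos":[0,0,0.6],"roll":0},{"delta_pos":[0,0,0.6],"roll":0},{"delta_pos":[0,0,0.5],"roll":0},{"delta_pos":[0,0,0.4],"roll":0},{"delta_pos":[0,0,0],"roll":0},{"delta_pos":[0,0,0],"roll":0},{"delta_pos":[0,0,0],"roll":0}]' 1 30
python3 -m crank '[{"delta_pos":[0,0,0],"roll":0},{"delta_pos":[0,0,0],"roll":0},{"delta_pos":[0,0,0],"roll":0},{"delta_pos":[0,0,0],"roll":0},{"delta_pos":[0,0,0],"roll":0},{"delta_pos":[0,0,0],"roll":0},{"delta_pos":[0,0,0],"roll":0},{"delta_pos":[0,0,0],"roll":0}]' -1 40
```

```text
time: 3.35
tool_pos: [460.1, -45.1, 37.0]
tool_rot: [0.001, 0.707, 0.707, 0.001]
wrist_force: [-0.2, 0.1, 0.0]
opening: 85.4
gripper_force: 0.0
time: 4.02
tool_pos: [458.6, -45.1, 37.1]
tool_rot: [0.0, 0.707, 0.707, 0.0]
wrist_force: [-1.8, 0.4, 6.3]
opening: 54.5
gripper_force: 41.2
```

```bash
python3 -m crank '[{"delta_pos":[0,0,-0.2],"roll":0},{"delta_pos":[0,0,-0.4],"roll":0},{"delta_pos":[0,0,-0.6],"roll":0},{"delta_pos":[0,0,-0.8],"roll":0},{"delta_pos":[0,0,-0.8],"roll":0},{"delta_pos":[0,0,-0.8],"roll":0},{"delta_pos":[0,0,-0.4],"roll":0},{"delta_pos":[0,0,0],"roll":0},{"delta_pos":[0,0,0],"roll":0},{"delta_pos":[0,0,0],"roll":0},{"delta_pos":[0,0,0],"roll":0},{"delta_pos":[0,0,0],"roll":0}]'
python3 -m crank '[{"delta_pos":[0,0,0],"roll":0},{"delta_pos":[0,0,0],"roll":0},{"delta_pos":[0,0,0],"roll":0},{"delta_pos":[0,0,0],"roll":0}]'
python3 -c "
from h import *
save('wrist','w1')
for q in ['tray']:
    for r in find_in('wrist',q): print(r)"
```

```text
time: 5.02
tool_pos: [457.6, -44.8, 135.3]
tool_rot: [-0.001, 0.707, 0.707, -0.001]
wrist_force: [-0.7, -0.8, -2.8]
opening: 54.7
gripper_force: 43.4
time: 5.35
tool_pos: [458.4, -45.0, 136.1]
tool_rot: [-0.0, 0.707, 0.707, -0.0]
wrist_force: [-0.4, 0.4, -2.4]
opening: 54.5
gripper_force: 43.4
```

View pics/w1.png

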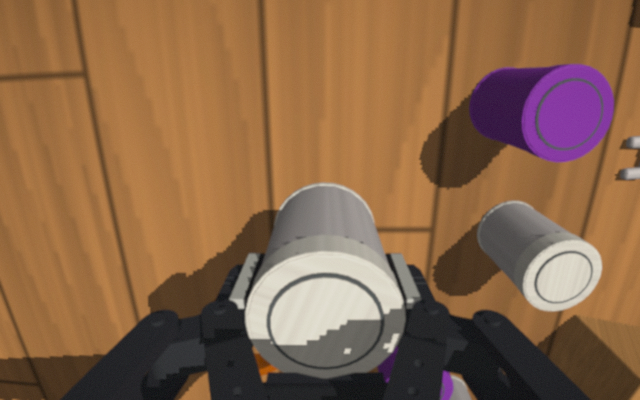

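The wrist view shows the tin upright between the pads. The force of about -2.5 N makes it light, so it goes to the tray's low-x place. I'll stop short to check the tray.

```bash
python3 -m crank '[{"delta_pos":[0.2,0,0],"roll":0},{"delta_pos":[0.5,0,0],"roll":0},{"delta_pos":[0.8,0,0],"roll":0},{"delta_pos":[1,0,0],"roll":0},{"delta_pos":[1,0,0],"roll":0},{"delta_pos":[0.8,0,0],"roll":0},{"delta_pos":[0.5,0.1,0],"roll":0},{"delta_pos":[0.2,0,0],"roll":0},{"delta_pos":[0,0,0],"roll":0},{"delta_pos":[0,0,0],"roll":0},{"delta_pos":[0,0,0],"roll":0},{"delta_pos":[0,0,0],"roll":0}]'
python3 -c "
from h import *
save('wrist','w2')
from fit import *
box('tray',264,154,40,(510,267))"
```

```text
time: 6.45
tool_pos: [460.9, 79.2, 136.3]
tool_rot: [-0.0, 0.707, 0.707, -0.0]
wrist_force: [-0.0, -0.4, -3.0]
opening: 54.3
gripper_force: 43.9
tray ['scene', 'side'] [5.1189e+02 2.6702e+02 5.0000e-02] 1-iou 0.257
```

View pics/w2.png

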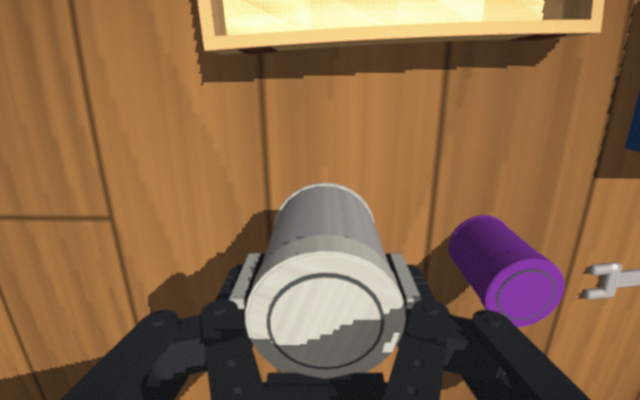

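The tray's near rim runs from px (205,38) to (603,22), with outer bottom edges at about (207,50) and (602,33).

```bash
python3 -c "
from h import *
p=ray('wrist',[[206,38],[603,24]],40);print(p);d=p[1]-p[0];u=d/np.linalg.norm(d);n=np.array([-u[1],u[0],0]);print(np.linalg.norm(d),p.mean(0)+77*n,np.arctan2(u[1],u[0]))
for yaw in(.04,.05):
  c,s=np.cos(yaw),np.sin(yaw)
  print(proj('wrist',[[511+c*a-s*b,267+s*a+c*b,40] for a,b in((-132,-77),(132,-77))]))"
```

```text
[[385.29825178 190.65259906  40.        ]
 [647.53562793 203.49145948  40.        ]]
262.55147646104086 [512.65161251 273.97991124  40.        ] 0.048919864863096046
[[202.12065722  47.70579445]
 [598.67122257  36.72418593]]
[[203.55534416  49.76247915]
 [599.99486456  34.66051134]]
```

```bash
python3 -m crank '[{"delta_pos":[0.3,-0.08,0],"roll":0},{"delta_pos":[0.7,-0.08,0],"roll":0},{"delta_pos":[1,0,0],"roll":0},{"delta_pos":[1,0,0],"roll":0},{"delta_pos":[1,0,0],"roll":0},{"delta_pos":[1,0,0],"roll":0},{"delta_pos":[1,0,0],"roll":0},{"delta_pos":[0.8,0,0],"roll":0},{"delta_pos":[0.5,0,0],"roll":0},{"delta_pos":[0.22,0,0],"roll":0},{"delta_pos":[0,0,0],"roll":0},{"delta_pos":[0,0,0],"roll":0}]'
python3 -m crank '[{"delta_pos":[0,0,0.3],"roll":0},{"delta_pos":[0,0,0.6],"roll":0},{"delta_pos":[0,0,0.7],"roll":0},{"delta_pos":[0,0,0.7],"roll":0},{"delta_pos":[0,0,0.5],"roll":0},{"delta_pos":[0,0,0.3],"roll":0},{"delta_pos":[0,0,0.2],"roll":0},{"delta_pos":[0,0,0.1],"roll":0},{"delta_pos":[0,0,0],"roll":0},{"delta_pos":[0,0,0],"roll":0},{"delta_pos":[0,0,0],"roll":0},{"delta_pos":[0,0,0],"roll":0}]'
```

```text
time: 7.7
tool_pos: [456.6, 267.4, 136.1]
tool_rot: [0.0, 0.707, 0.707, -0.001]
wrist_force: [-0.1, 0.1, -3.4]
opening: 54.8
gripper_force: 44.3
time: 8.7
tool_pos: [457.5, 268.2, 52.0]
tool_rot: [0.0, 0.707, 0.707, 0.001]
wrist_force: [0.4, -0.1, -3.4]
opening: 54.7
gripper_force: 44.3
```

Next I'll lower in small steps until it touches.

```bash
python3 -m crank '[{"delta_pos":[0,0,0.08],"roll":0},{"delta_pos":[0,0,0.06],"roll":0},{"delta_pos":[0,0,0.06],"roll":0},{"delta_pos":[0,0,0],"roll":0},{"delta_pos":[0,0,0],"roll":0},{"delta_pos":[0,0,0],"roll":0}]'
python3 -m crank '[{"delta_pos":[0,0,0.04],"roll":0},{"delta_pos":[0,0,0.04],"roll":0},{"delta_pos":[0,0,0],"roll":0},{"delta_pos":[0,0,0],"roll":0},{"delta_pos":[0,0,0],"roll":0}]'
```

```text
time: 9.2
tool_pos: [456.9, 268.0, 46.2]
tool_rot: [-0.0, 0.707, 0.707, -0.0]
wrist_force: [0.7, 0.3, -3.4]
opening: 54.8
gripper_force: 44.3
time: 9.62
tool_pos: [457.1, 268.1, 45.1]
tool_rot: [0.0, 0.707, 0.707, 0.0]
wrist_force: [-3.3, -0.8, 7.4]
opening: 54.5
gripper_force: 44.9
```

```bash
python3 -m crank '[{"delta_pos":[0,0,0],"roll":0},{"delta_pos":[0,0,0],"roll":0},{"delta_pos":[0,0,0],"roll":0},{"delta_pos":[0,0,-0.2],"roll":0},{"delta_pos":[0,0,-0.5],"roll":0},{"delta_pos":[0,0,-0.8],"roll":0},{"delta_pos":[0,0,-0.9],"roll":0},{"delta_pos":[0,0,-0.8],"roll":0},{"delta_pos":[-0.3,0.1,-0.2],"roll":0},{"delta_pos":[-0.7,0.3,0],"roll":0},{"delta_pos":[-1,0.5,0],"roll":0},{"delta_pos":[-1,0.5,0],"roll":0}]' 0.75
python3 -m crank '[{"delta_pos":[-1,0.5,0],"roll":0},{"delta_pos":[-1,0.5,0],"roll":0},{"delta_pos":[-1,0.5,0],"roll":0},{"delta_pos":[-1,0.5,0],"roll":0},{"delta_pos":[-1,0.5,0],"roll":0},{"delta_pos":[-1,0.5,0],"roll":0},{"delta_pos":[-1,0.5,0],"roll":0},{"delta_pos":[-1,0.5,0],"roll":0},{"delta_pos":[-1,0.5,0],"roll":0},{"delta_pos":[-1,0.4,0],"roll":0},{"delta_pos":[-0.6,0.3,0],"roll":0},{"delta_pos":[-0.4,0.1,0],"roll":0}]' 1
python3 -m crank '[{"delta_pos":[-0.3,0.1,0],"roll":0},{"delta_pos":[0,0,0],"roll":0},{"delta_pos":[0,0,0],"roll":0},{"delta_pos":[0,0,0],"roll":0}]' 1
python3 -c "
from h import *
save('wrist','w3')
for r in silhouettes('wrist','tin_a')[:4]: print(r['score'],np.round(r['extent']))
print(proj('wrist',[[627,-91.5,80],[599,-91.5,80],[655,-91.5,80]]))"
```

```text
time: 10.62
tool_pos: [491.9, 192.1, 129.2]
tool_rot: [0.0, 0.706, 0.708, -0.0]
wrist_force: [0.6, 0.3, -0.5]
opening: 74.6
gripper_force: 0.0
time: 11.62
tool_pos: [625.4, -84.3, 128.8]
tool_rot: [0.0, 0.708, 0.706, 0.0]
wrist_force: [0.4, 0.8, -0.4]
opening: 85.5
gripper_force: 0.0
time: 11.95
tool_pos: [626.2, -88.3, 129.1]
tool_rot: [-0.001, 0.707, 0.707, -0.0]
wrist_force: [-0.0, 0.2, 1.1]
opening: 85.2
gripper_force: 0.0
0.87 [224.   0. 333.  87.]
0.8 [212. 270. 256. 372.]
0.68 [275. 153. 367. 266.]
0.68 [258. 350. 315. 384.]
[[324.03845963 230.46234908]
 [278.35094866 230.38644762]
 [369.71120999 230.45919334]]
```

View pics/w3.png

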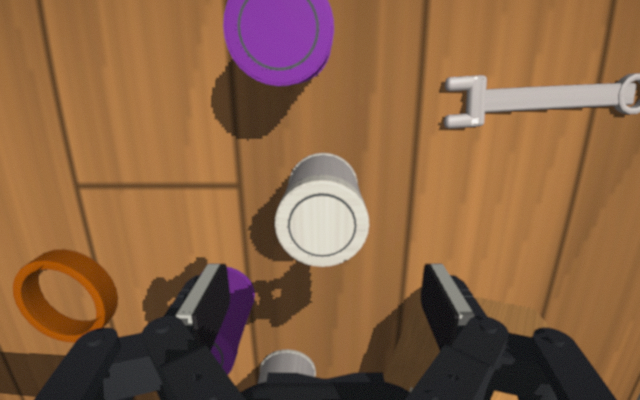

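The tin 2 top is at px (322,222), centred under the gripper within about 2 mm. Now I'll descend and grip.

```bash
python3 -m crank '[{"delta_pos":[0,0,0.4],"roll":0},{"delta_pos":[0,0,0.6],"roll":0},{"delta_pos":[0,0,0.7],"roll":0},{"delta_pos":[0,0,0.7],"roll":0},{"delta_pos":[0,0,0.6],"roll":0},{"delta_pos":[0,0,0.4],"roll":0},{"delta_pos":[0,0,0.3],"roll":0},{"delta_pos":[0,0,0],"roll":0},{"delta_pos":[0,0,0],"roll":0},{"delta_pos":[0,0,0],"roll":0}]' 1 40
python3 -m crank '[{"delta_pos":[0,0,0],"roll":0},{"delta_pos":[0,0,0],"roll":0},{"delta_pos":[0,0,0],"roll":0},{"delta_pos":[0,0,0],"roll":0},{"delta_pos":[0,0,0],"roll":0},{"delta_pos":[0,0,0],"roll":0},{"delta_pos":[0,0,0],"roll":0},{"delta_pos":[0,0,0],"roll":0}]' -1 40
python3 -m crank '[{"delta_pos":[0,0,-0.2],"roll":0},{"delta_pos":[0,0,-0.4],"roll":0},{"delta_pos":[0,0,-0.6],"roll":0},{"delta_pos":[0,0,-0.8],"roll":0},{"delta_pos":[0,0,-0.8],"roll":0},{"delta_pos":[0,0,-0.8],"roll":0},{"delta_pos":[0,0,-0.4],"roll":0},{"delta_pos":[0,0,0],"roll":0},{"delta_pos":[0,0,0],"roll":0},{"delta_pos":[0,0,0],"roll":0},{"delta_pos":[0,0,0],"roll":0},{"delta_pos":[0,0,0],"roll":0}]'
python3 -m crank '[{"delta_pos":[0,0,0],"roll":0},{"delta_pos":[0,0,0],"roll":0},{"delta_pos":[0,0,0],"roll":0},{"delta_pos":[0,0,0],"roll":0}]'
```

```text
time: 12.88
tool_pos: [627.6, -89.6, 37.5]
tool_rot: [0.001, 0.707, 0.707, 0.0]
wrist_force: [-0.7, -0.3, 0.1]
opening: 86.1
gripper_force: 0.0
time: 13.55
tool_pos: [626.6, -89.6, 37.8]
tool_rot: [-0.0, 0.707, 0.707, -0.0]
wrist_force: [-3.0, 0.5, 6.3]
opening: 56.1
gripper_force: 41.7
time: 14.55
tool_pos: [626.0, -89.3, 135.3]
tool_rot: [-0.001, 0.707, 0.707, -0.001]
wrist_force: [-0.2, -0.5, -2.8]
opening: 56.0
gripper_force: 43.2
time: 14.88
tool_pos: [626.9, -89.5, 136.6]
tool_rot: [-0.0, 0.707, 0.707, -0.0]
wrist_force: [-0.3, -0.1, -2.5]
opening: 56.0
gripper_force: 43.2
```

Also light, at about 2.6 N, so it goes to the tray's high-x place at (567,272).

```bash
python3 -m crank '[{"delta_pos":[0.2,0,-0.3],"roll":0},{"delta_pos":[0.5,-0.1,-0.3],"roll":0},{"delta_pos":[0.8,-0.1,-0.2],"roll":0},{"delta_pos":[1,-0.2,0],"roll":0},{"delta_pos":[1,-0.2,0],"roll":0},{"delta_pos":[1,-0.2,0],"roll":0},{"delta_pos":[1,-0.2,0],"roll":0},{"delta_pos":[1,-0.2,0],"roll":0},{"delta_pos":[1,-0.2,0],"roll":0},{"delta_pos":[1,-0.2,0],"roll":0},{"delta_pos":[1,-0.2,0],"roll":0},{"delta_pos":[1,-0.2,0],"roll":0}]'
python3 -m crank '[{"delta_pos":[1,-0.2,0],"roll":0},{"delta_pos":[1,-0.2,0],"roll":0},{"delta_pos":[0.9,0,0],"roll":0},{"delta_pos":[0.6,0,0],"roll":0},{"delta_pos":[0.3,0,0],"roll":0},{"delta_pos":[0.15,0,0],"roll":0},{"delta_pos":[0,0,0],"roll":0},{"delta_pos":[0,0,0],"roll":0},{"delta_pos":[0,0,0],"roll":0}]'
python3 -c "
from fit import *
save('scene','s1');tins()"
```

```text
time: 15.88
tool_pos: [576.3, 175.3, 158.0]
tool_rot: [0.0, 0.707, 0.707, 0.001]
wrist_force: [0.2, -0.4, -2.6]
opening: 55.7
gripper_force: 43.3
time: 16.63
tool_pos: [567.0, 270.6, 156.7]
tool_rot: [0.0, 0.707, 0.707, -0.0]
wrist_force: [0.8, -0.4, -3.5]
opening: 55.8
gripper_force: 43.4
[452.7 282.1] rms 1.4
unmatched [458.49891251 456.7885402 ]
[ 593.  -294.2] rms 2.6
[ 537.5 -198.3] rms 2.5
[598.5  28.4] rms 1.1
```

View pics/s1.png

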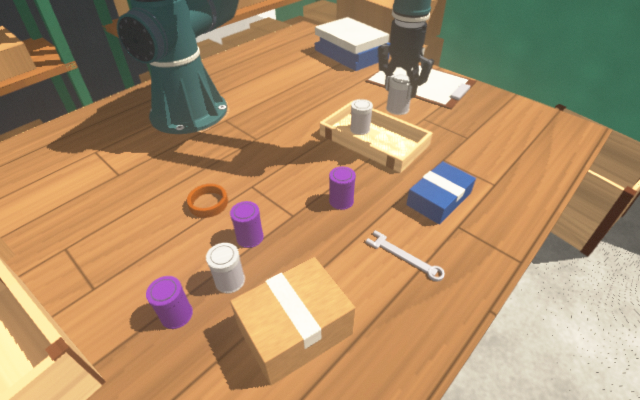

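Tin 1 stands upright in the tray at px (361,117), and tin 2 is held above it. Now I'll lower it.

```bash
python3 -m crank '[{"delta_pos":[0,0,0.3],"roll":0},{"delta_pos":[0,0,0.7],"roll":0},{"delta_pos":[0,0,0.8],"roll":0},{"delta_pos":[0,0,0.8],"roll":0},{"delta_pos":[0,0,0.7],"roll":0},{"delta_pos":[0,0,0.4],"roll":0},{"delta_pos":[0,0,0.25],"roll":0},{"delta_pos":[0,0,0.15],"roll":0},{"delta_pos":[0,0,0],"roll":0},{"delta_pos":[0,0,0],"roll":0},{"delta_pos":[0,0,0],"roll":0}]'
python3 -m crank '[{"delta_pos":[0,0,0.08],"roll":0},{"delta_pos":[0,0,0.06],"roll":0},{"delta_pos":[0,0,0],"roll":0},{"delta_pos":[0,0,0],"roll":0},{"delta_pos":[0,0,0],"roll":0}]'
```

```text
time: 17.8
tool_pos: [567.8, 272.1, 55.3]
tool_rot: [0.0, 0.707, 0.707, 0.001]
wrist_force: [-0.1, -0.2, -3.0]
opening: 56.1
gripper_force: 43.4
time: 18.22
tool_pos: [566.9, 271.8, 50.8]
tool_rot: [-0.0, 0.707, 0.707, -0.0]
wrist_force: [0.2, 0.1, -3.0]
opening: 56.1
gripper_force: 43.4
```

```bash
python3 -m crank '[{"delta_pos":[0,0,0.06],"roll":0},{"delta_pos":[0,0,0.06],"roll":0},{"delta_pos":[0,0,0.04],"roll":0},{"delta_pos":[0,0,0],"roll":0},{"delta_pos":[0,0,0],"roll":0},{"delta_pos":[0,0,0],"roll":0}]'
python3 -m crank '[{"delta_pos":[0,0,0.04],"roll":0},{"delta_pos":[0,0,0],"roll":0},{"delta_pos":[0,0,0],"roll":0},{"delta_pos":[0,0,0],"roll":0}]'
```

```text
time: 18.72
tool_pos: [566.9, 271.8, 46.7]
tool_rot: [-0.0, 0.707, 0.707, -0.0]
wrist_force: [1.0, 0.1, -3.1]
opening: 56.3
gripper_force: 43.4
time: 19.05
tool_pos: [567.1, 271.8, 45.9]
tool_rot: [0.0, 0.707, 0.707, 0.0]
wrist_force: [0.7, 0.5, -1.9]
opening: 56.2
gripper_force: 43.4
```

```bash
python3 -m crank '[{"delta_pos":[0,0,0],"roll":0},{"delta_pos":[0,0,0],"roll":0},{"delta_pos":[0,0,0],"roll":0},{"delta_pos":[0,0,-0.2],"roll":0},{"delta_pos":[0,0,-0.5],"roll":0},{"delta_pos":[0,0,-0.8],"roll":0},{"delta_pos":[0,0,-0.9],"roll":0},{"delta_pos":[0,0,-0.8],"roll":0},{"delta_pos":[-0.3,0,-0.2],"roll":0},{"delta_pos":[-0.7,0,0],"roll":0},{"delta_pos":[-1,0,0],"roll":0},{"delta_pos":[-1,0,0],"roll":0}]' 0.72
python3 -m crank '[{"delta_pos":[-1,0.1,0],"roll":0},{"delta_pos":[-1,0.1,0],"roll":0},{"delta_pos":[-1,0.1,0],"roll":0},{"delta_pos":[-1,0.1,0],"roll":0},{"delta_pos":[-1,0.1,0],"roll":0},{"delta_pos":[-1,0.1,0],"roll":0},{"delta_pos":[-1,0.1,0],"roll":0},{"delta_pos":[-1,0.1,0],"roll":0},{"delta_pos":[-1,0.1,0],"roll":0},{"delta_pos":[-1,0.1,0],"roll":0},{"delta_pos":[-1,0,0],"roll":0},{"delta_pos":[-1,0,0],"roll":0}]' 1
python3 -m crank '[{"delta_pos":[-1,0,0],"roll":0},{"delta_pos":[-1,0,0],"roll":0},{"delta_pos":[-1,0,0],"roll":0},{"delta_pos":[-1,0,0],"roll":0},{"delta_pos":[-1,0,0],"roll":0},{"delta_pos":[-1,0,0],"roll":0},{"delta_pos":[-0.8,0,0],"roll":0},{"delta_pos":[-0.5,0,0],"roll":0},{"delta_pos":[-0.2,0,0],"roll":0},{"delta_pos":[0,0,0],"roll":0},{"delta_pos":[0,0,0],"roll":0},{"delta_pos":[0,0,0],"roll":0}]' 1
python3 -c "
from fit import *
tins()
save('wrist','w4')
for r in find_in('wrist','tin_a')[:4]: print(r['score'],np.round(r['extent']))
print(proj('wrist',[[593,-290,80],[593,-295,80]]))"
```

```text
time: 20.05
tool_pos: [566.8, 196.0, 131.4]
tool_rot: [0.0, 0.707, 0.708, 0.0]
wrist_force: [0.1, -0.2, -0.6]
opening: 73.5
gripper_force: 0.0
time: 21.05
tool_pos: [591.6, -104.9, 131.0]
tool_rot: [0.0, 0.707, 0.707, -0.0]
wrist_force: [0.3, 0.1, -0.2]
opening: 85.1
gripper_force: 0.0
time: 22.05
tool_pos: [591.7, -289.4, 130.7]
tool_rot: [-0.001, 0.707, 0.707, 0.0]
wrist_force: [0.2, 0.2, 0.1]
opening: 85.2
gripper_force: 0.0
unmatched [566.04109865 281.04035872]
[ 533.9 -194. ] rms 3.6
[ 594.5 -291.3] rms 2.1
unmatched [447.78032863 282.26869283]
[603.4  19. ] rms 3.6
[ 577.8 -400.9] rms 1.2
0.86 [269. 152. 364. 270.]
0.78 [261. 273. 339. 380.]
0.78 [158.   3. 284. 108.]
[[324.62957348 224.38628187]
 [324.62344446 231.80765275]]
```

View pics/w4.png

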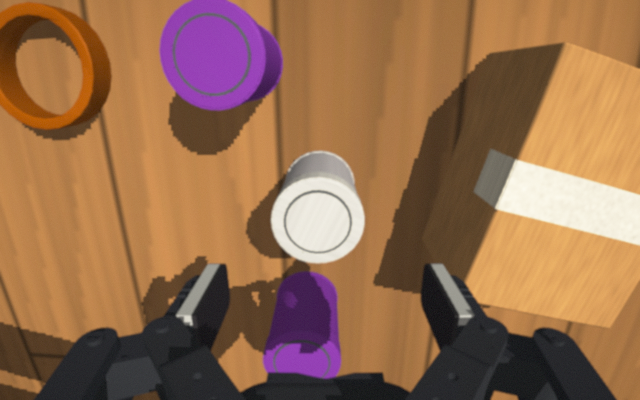

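The tin 3 top is at px (318,221), centred under the gripper. The carton is clear of the right finger and the purple tin is clear of the body. I'll descend and grip harder, since this tin should be the heavy one.

```bash
python3 -m crank '[{"delta_pos":[0,-0.06,0.4],"roll":0},{"delta_pos":[0,0,0.6],"roll":0},{"delta_pos":[0,0,0.7],"roll":0},{"delta_pos":[0,0,0.7],"roll":0},{"delta_pos":[0,0,0.6],"roll":0},{"delta_pos":[0,0,0.4],"roll":0},{"delta_pos":[0,0,0.3],"roll":0},{"delta_pos":[0,0,0],"roll":0},{"delta_pos":[0,0,0],"roll":0},{"delta_pos":[0,0,0],"roll":0}]' 1 60
python3 -m crank '[{"delta_pos":[0,0,0],"roll":0},{"delta_pos":[0,0,0],"roll":0},{"delta_pos":[0,0,0],"roll":0},{"delta_pos":[0,0,0],"roll":0},{"delta_pos":[0,0,0],"roll":0},{"delta_pos":[0,0,0],"roll":0},{"delta_pos":[0,0,0],"roll":0},{"delta_pos":[0,0,0],"roll":0}]' -1 60
python3 -m crank '[{"delta_pos":[0,0,-0.2],"roll":0},{"delta_pos":[0,0,-0.5],"roll":0},{"delta_pos":[0,0,-0.8],"roll":0},{"delta_pos":[0,0,-0.9],"roll":0},{"delta_pos":[0,0,-1],"roll":0},{"delta_pos":[0,0,-1],"roll":0},{"delta_pos":[0,0,-0.8],"roll":0},{"delta_pos":[0,0,-0.6],"roll":0},{"delta_pos":[0,0,-0.3],"roll":0},{"delta_pos":[0,0,0],"roll":0},{"delta_pos":[0,0,0],"roll":0},{"delta_pos":[0,0,0],"roll":0}]'
python3 -m crank '[{"delta_pos":[0,0,0],"roll":0},{"delta_pos":[0,0,0],"roll":0},{"delta_pos":[0,0,0],"roll":0},{"delta_pos":[0,0,0],"roll":0},{"delta_pos":[0,0,0],"roll":0},{"delta_pos":[0,0,0],"roll":0}]'
python3 -c "
from h import *
a=save('scene','s2');b=save('side','d2')
cv2.imwrite('pics/f.png',np.hstack([cv2.resize(a[80:330,140:460],(400,312)),cv2.resize(b[80:330,140:460],(400,312))])[:,:,::-1])"
```

```text
time: 23.18
tool_pos: [591.1, -291.1, 39.0]
tool_rot: [0.001, 0.707, 0.707, 0.0]
wrist_force: [-0.1, 0.6, -0.5]
opening: 85.4
gripper_force: 0.0
time: 23.85
tool_pos: [589.2, -290.9, 39.4]
tool_rot: [-0.001, 0.707, 0.707, -0.001]
wrist_force: [-5.7, -0.3, 7.1]
opening: 54.6
gripper_force: 62.7
time: 24.85
tool_pos: [589.5, -290.1, 189.3]
tool_rot: [-0.001, 0.707, 0.707, -0.0]
wrist_force: [-1.0, -0.1, -7.0]
opening: 54.6
gripper_force: 65.2
time: 25.35
tool_pos: [590.5, -290.7, 190.6]
tool_rot: [-0.0, 0.707, 0.707, -0.0]
wrist_force: [0.1, 0.1, -6.3]
opening: 54.9
gripper_force: 65.2
```

View pics/f.png

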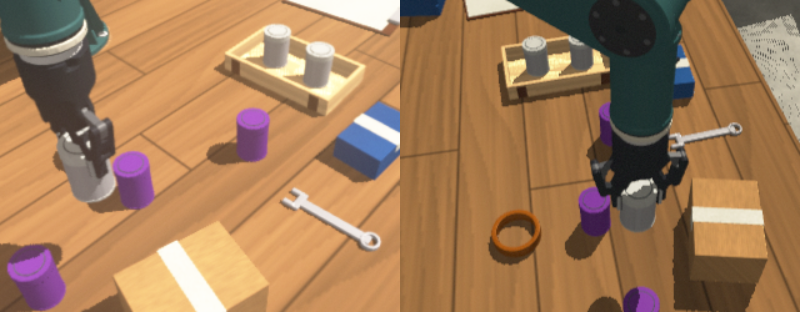

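The third tin is the heavy one at 6.3 N. It is held upright about 150 mm clear of the bench. Both light tins stand upright in the tray at crop px (277,47) and (319,65), and the cartons, tape roll and wrench are where they were.

```bash
python3 -c "
from rig import *
print(state()['joint_velocities'].round(3)); print(finish_job())"
```

```text
[-0.    -0.001 -0.001  0.001 -0.    -0.002]
the job is handed in; nothing more can be done
None
```

The job is handed in: the two light tins (about 2.5–3.5 N by wrist force) stand upright in the tray, and the heaviest (about 6.3 N) is held upright and still about 15 cm clear of the bench.

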